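# Hang the eyepiece bin on the louvred rack

### The arm

A 7-joint arm with a two-finger parallel gripper is mounted at the origin on a cart in front of the work surface, level with it; the furniture and walls round the work are solid. World frame = base frame: x ahead of the robot, y to its left, z up, the work surface at z = 0. Lengths are in m, angles in rad, forces in N, time in s.
With the tool pointing down it reaches from about 0.425 to 0.925 m from the base axis. Payload 6.8 kg.
Tool frame: the origin (TCP) lies midway between the tips of the shut fingers; the grasp point (between the pads) lies 19 mm behind it; y points along the fingers, z is the direction in which the jaws open and shut, and the axes are right-handed (so a half turn about y gives the same grasp; the last joint's range is limited). The gripper opens to 85 mm and grips with 20 to 120 N. Pads are 22 mm wide; open, the fingers measure 114 mm over their backs; the gripper's body (76 mm by 85 mm) begins 54 mm behind the grasp point. The pads swing forward as they close: fully open they stand 13 mm farther back than shut.
Start: joints at [-1.317, 0.477, 0.022, 1.555, -0.011, 1.109, -0.083], TCP at [0.239, 0.631, 0.231] pointing down, gripper open.
Joint ranges: [-2.96, 2.96], [-0.34, 2.1], [-1.41, 1.46], [0.24, 2.44], [-1.37, 4.51], [0.17, 1.92], [-2.96, 2.96]. Speed limits (rad/s): [2.39, 2.39, 3.14, 3.14, 3.14, 3.14, 3.14].

### API

Orientations are given as a rotation vector (axis times angle).
In Python, from bench import r gives the robot as it stands.
- The arm moves only by the tool send_rows, never from a script. Its argument "rows" is text: rows parted by semicolons, each of 6 numbers parted by spaces: the shift along the world's x, y, z in m, then the turn, a rotation vector about the world's x, y, z in rad. A call has 1 to 20 rows; each row shifts and turns the commanded pose from where the row before left it; what a row does not reach is not made up. A row lasts 1/10 s, in which the tool goes at most 50 mm and 8.59 degrees, less where a joint would pass 70% of its speed; a pose out of reach is approached as far as the arm can. A call is refused whole if a number of a shift passes 0.05 or a number of a turn 0.15, either way. A call with a gripper value outside its range is refused whole. "grip" is the finger opening in m, from 0 to 0.0854, set as the call begins (left out, the last holds). The fingers move at their own pace and stop on an object; "grip_force" is the grip in N (left out, the last holds). Time passes only in rows, so rows that do not move let the fingers close. It gives the time, the measured TCP pose, the force and the opening at its end, in the units of the state.
- r.get_obs(): the state, without advancing time (a new reading comes with each control period).
- r.grab_frame(name): name is "scene" or "top" or "wrist"; returns a dict with "pixels" (384x512x3 uint8, red, green, blue), "intrinsics" (3x3 intrinsics, pixels), "position" and "orientation" of the camera in the world. Camera axes: x right, y up, looking along -z (the intrinsics and any distortion apply to the point x, -y, -z); pixel columns grow to the right and rows downward; lengths in m; the calibration is good to about 2 mm. The wrist camera is an equidistant fisheye: a pixel r from the principal point sees the ray r / f radians off the axis. A picture is of the moment at which its call begins. There is no depth.
- r.hand_in(): hands the job in, once; it reports no verdict.
The state is a dict: "clock": time; "joints": joint angles; "qvel": joint speeds; "tau": joint torques, N m; "tcp_pos": TCP position; "orientation": TCP orientation; "contact_force": force on the tool from outside, world axes, zero at the start; "moment": the same for the moment, N m; "grip_width": finger opening in m.
Only numpy, scipy, OpenCV 4.12 (cv2) and the standard library are available. Lean on these libraries where they do the work, as an engineer would, in place of code of your own. Each camera call takes 0.05 s, during which the arm holds its last target.

### The job

The parts bin with the spare microscope eyepiece in it stands on the worktop: hang it up in the gap between the two bins on the upper louvre of the rack, its rear lip hooked down behind the louvre so that it hangs there by itself with its contents still inside. Feel for the panel gently, do not shove or tip the light freestanding rack or push its other bins along, and leave the other things on the worktop where they are.

Things in the scene. Friction and masses are not known exactly. Their poses are not given: they have to be found in the camera images.
- rack: Light freestanding rack, about 3 kg: white sheet panel 350 mm wide, 245 mm high with two louvres, on black feet; some 12 N at louvre height tips or slides it. Origin on the worktop at mid-width; x points away from the front, y along the louvres, z up. The panel is hinged 25 mm above the origin and leans back (top to +x) by a set angle of 0 to 9 degrees that is not reported: see it, or feel for it
- louvre_upright (a point): Point fixed to the rack, axes as the rack's: mid-width of the panel's front face at the height of the upper louvre's top edge (215 mm) if the panel stood upright; lean carries the real face up to 31 mm to +x. Louvre: a strip 3 mm thick, 10 mm in front of the face, pocket behind it open upward, 16 mm deep; the face goes on 30 mm above it. Lower louvre, full of bins, 105 mm below
- bin_left_below (a point): Marks where the left neighbour (same kind of bin, 66 mm wide) hangs on the upper louvre: point of the panel's hinge line, 25 mm above the worktop, under the middle of that bin; it slides along with the bin
- bin_right_below (a point): The same for the right neighbour. The gap to fill lies midway between the two points, 124 to 204 mm clear
- bin: The loose bin itself; origin under the centre of its floor, 37.5 mm below bin_middle
- bin_middle (a point): Centre (half-way up) of the loose grey bin to hang: 120 mm long (x), 66 mm wide (y), 75 mm high, 0.2 to 0.35 kg with contents. x runs from its low open front (40 mm high) to its back wall (x = +60 mm), z up. Side walls full height from x = -25 to +60 mm: grasp across y near x = +5 mm, pads about 20 mm below the rim; leaning 20 degrees to the front, a gripper ends upright with the front tipped up
- bin_lip (a point): On that bin's hanging lip, axes as the bin's: mid-width, on the underside of the flange at the top of the back wall, 68 mm behind and 32.5 mm above bin_middle. From here the lip, 3.5 mm thick (68 to 71.5 mm behind the middle), 62 mm wide, reaches 8 mm down; slot between lip and back wall 8 mm. Hung, this underside rests on the louvre's edge 215 mm up
- bin_ribs (a point): Rear end of the two stand-off ribs at the foot of the bin's back, 78 mm behind and 26.5 mm below bin_middle. Hung, they rest on the panel, so the bin leans as the panel does. Held level, they meet a leaning panel before the lip can; with the bin's front tipped up 20 degrees the lip leads at any lean and still fits the louvre
- eyepiece_middle (a point): Centre of the black microscope eyepiece, 30 mm across, 42 mm high, standing loose in the bin
- lens_pot_middle (a point): Centre of the small screw pot, white with a black lid, 33 mm across, 49 mm high, standing loose in the bin
- slide_box: Bystander: blue flat box, 98x165x34 mm; origin under its centre
- timer: Bystander: small timer with sloped face, 55x66x34 mm; origin under its centre
- wash_bottle: Bystander: squeeze bottle with bent spout, 182 mm high; origin under its centre

How it is judged:
On the way:
1. the bin is carried up clear of the worktop, level with the upper louvre or higher (height (world z) of bin_lip above 0.217 m and contact force between the fingers and bin above 1 N), for 0.2 s.
At the end, for the whole second after the job is handed in: The bin hangs released and at rest on the upper louvre between its two neighbours: lip underside 215 mm above the worktop (within 4 mm), behind the louvre, square to the rack within 3 degrees, leaning under 17 degrees, eyepiece and pot still in it (height (world z) of bin_lip between 0.211 and 0.219 m and x of bin_lip in the frame of rack between -0.014 and 0.032 m and y of bin_middle in the frame of bin_left_below below 0 m and y of bin_middle in the frame of bin_right_below above 0 m and angle between the y axis of bin_middle and the y axis of rack, either way round below 0.06 rad and angle between bin_middle's own z axis and vertical below 0.3 rad and contact force between bin and rack above 0.5 N and contact force between bin and the fingers below 0.1 N and linear speed of bin below 0.02 m/s and angular speed of bin below 0.1 rad/s and x of eyepiece_middle in the frame of bin_middle between -0.062 and 0.062 m and y of eyepiece_middle in the frame of bin_middle between -0.035 and 0.035 m and z of each of eyepiece_middle, lens_pot_middle in the frame of bin_middle below 0.035 m and x of lens_pot_middle in the frame of bin_middle between -0.062 and 0.062 m and y of lens_pot_middle in the frame of bin_middle between -0.035 and 0.035 m); the robot touches nothing.
It fails at once if the rack is shoved along or tipped, more than 6 mm at louvre height (distance of louvre_upright from where it was at the start of the episode above 0.006 m).
It fails at once if a neighbouring bin is pushed more than 20 mm (distance of any of bin_left_below, bin_right_below from where it was at the start of the episode above 0.02 m).
It fails at once if the slide box, timer or wash bottle is moved more than 20 mm (distance of any of slide_box, timer, wash_bottle from where it was at the start of the episode above 0.02 m).
It fails at once if the contents are spilled out of the bin (z of any of eyepiece_middle, lens_pot_middle in the frame of bin_middle above 0.06 m or distance between any of eyepiece_middle, lens_pot_middle and bin_middle above 0.09 m).
It also fails if it takes over 58 s, if anything falls off the work surface, if the arm or the gripper's body presses on something with over 40 N, if the wrist force passes 120 N, or if a joint passes its speed limit or range.

## Working session

There is one attempt and no reset: what is moved stays moved. The work goes in short steps, Python scripts to look and compute and a tool call to move; the robot and the scene stay as the last step left them, time stands still between calls to the robot, and variables do not carry over. Pictures are saved under pics/ and viewed, and the job is handed in when it is done.

Besides the shell and the picture viewer there is one more tool, called after "Request:" by a JSON object that holds its "op" and its "data", one argument or row to a line. send_rows: Moves the arm, as the interface text tells. Its arguments: {"type":"object","properties":{"rows":{"type":"string"},"grip":{"type":"number"},"grip_force":{"type":"number"}},"required":["rows"]}

```bash
ls; mkdir -p pics; cat > h.py <<'E'
import numpy as np, cv2
from bench import r
from scipy.spatial.transform import Rotation as R
def rot(o):
    o=np.array(o,float)
    return o if o.shape==(3,3) else (R.from_rotvec(o).as_matrix() if o.size==3 else R.from_quat(o).as_matrix())
def grab(n,f):
    d=r.grab_frame(n); cv2.imwrite('pics/'+f+'.png',cv2.cvtColor(d['pixels'],cv2.COLOR_RGB2BGR))
    np.savez('pics/'+f+'.npz',K=d['intrinsics'],p=d['position'],o=d['orientation'],px=d['pixels'],fish=(n=='wrist'))
    return d
def load(f): return np.load('pics/'+f+'.npz')
def ray(d,uv):
    K=d['K'];x=(uv[0]-K[0,2])/K[0,0];y=(uv[1]-K[1,2])/K[1,1]
    if d['fish']:
        t=np.hypot(x,y);s=np.sin(t)/t if t>1e-9 else 1;v=np.array([x*s,-y*s,-np.cos(t)])
    else: v=np.array([x,-y,-1.])
    v=rot(d['o'])@v
    return np.array(d['p']),v/np.linalg.norm(v)
def onz(d,uv,z):
    p,v=ray(d,uv);return p+v*(z-p[2])/v[2]
def tri(l):
    A=0;b=0
    for d,uv in l:
        p,v=ray(d,uv);M=np.eye(3)-np.outer(v,v);A=A+M;b=b+M@p
    X=np.linalg.solve(A,b)
    return X,[np.linalg.norm(np.cross(X-ray(d,uv)[0],ray(d,uv)[1])) for d,uv in l]
def proj(d,X):
    c=rot(d['o']).T@(np.array(X)-d['p']);c=np.array([c[0],-c[1],-c[2]])
    if d['fish']:
        t=np.arctan2(np.hypot(c[0],c[1]),c[2]);h=np.hypot(c[0],c[1])+1e-12;q=c[:2]/h*t
    else:q=c[:2]/c[2]
    return d['K'][:2,:2]@q+d['K'][:2,2]
E
python3 - <<'E'
from h import *
for n in('scene','top','wrist'):
    d=grab(n,n+'0');print(n,d['intrinsics'],d['position'],d['orientation'])
print(r.get_obs())
E
```

```text
pics
scene [[475.99898686   0.         249.68447804]
 [  0.         475.99898686 198.98112139]
 [  0.           0.           1.        ]] [-0.86483676 -0.83525119  0.98383508] [ 0.96761013 -0.56353783 -0.89848294]
top [[467.22911581   0.         252.92112639]
 [  0.         467.22911581 189.64816291]
 [  0.           0.           1.        ]] [ 0.19101277 -0.02260393  1.55270634] [ 0.1538223  -0.17099894 -1.68701659]
wrist [[297.31863964   0.         257.40158037]
 [  0.         297.31863964 192.81798144]
 [  0.           0.           1.        ]] [0.17395967 0.6563387  0.37398766] [-0.2427166  -0.16400767  1.20040718]
{'clock': 0.15, 'joints': array([-1.31708918,  0.47765834,  0.02234719,  1.55615407, -0.01151251,
        1.10931881, -0.08309094]), 'qvel': array([ 4.09132139e-04, -2.70956048e-03,  1.77501466e-05, -3.33836490e-03,
       -1.33333383e-03,  3.43845830e-04,  5.92730883e-04]), 'tau': array([ 3.62172606e-03, -5.96928477e+01,  1.61079928e+00, -2.81492579e+01,
        1.27953541e-02,  6.52295596e-03,  1.55595848e-05]), 'tcp_pos': array([0.23877372, 0.63089559, 0.23054649]), 'orientation': array([-1.55349651,  0.28405115, -0.28378888]), 'contact_force': array([ 0.40923384,  0.08914119, -0.74325343]), 'moment': array([-0.02419545, -0.00916537,  0.02097991]), 'grip_width': 0.08539748903967251}
```

View pics/scene0.png

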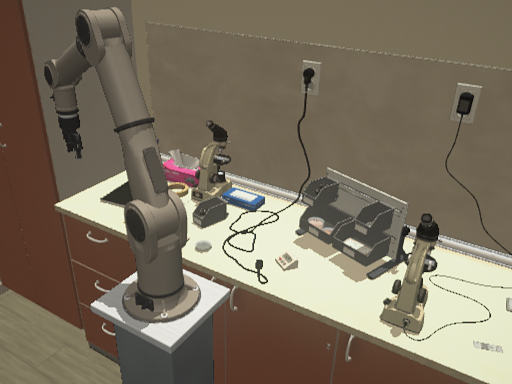

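View pics/top0.png

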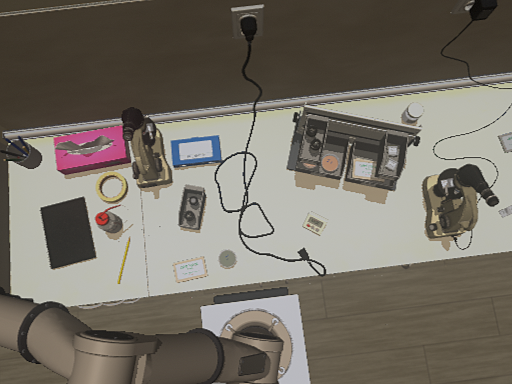

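View pics/wrist0.png

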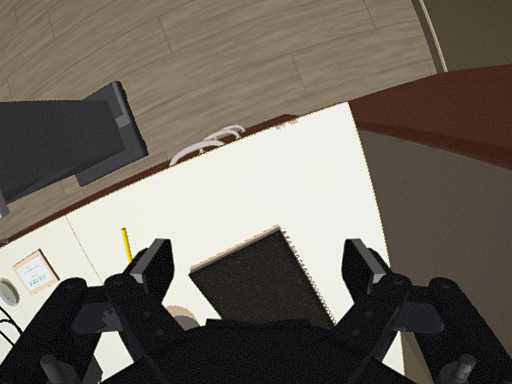

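The bin is at about (191,208) in the top view and (210,210) in the scene view. The rack is near (355,145), the bottle (red cap) at (108,222), the timer at (315,223) and the blue box at (196,151). I'll zoom in.

```bash
python3 - <<'E'
from h import *
t=cv2.imread('pics/top0.png');s=cv2.imread('pics/scene0.png')
cv2.imwrite('pics/t_bin.png',cv2.resize(t[170:245,150:250],None,fx=8,fy=8,interpolation=cv2.INTER_CUBIC))
cv2.imwrite('pics/t_rack.png',cv2.resize(t[95:210,275:435],None,fx=5,fy=5,interpolation=cv2.INTER_CUBIC))
cv2.imwrite('pics/s_rack.png',cv2.resize(s[165:285,285:415],None,fx=5,fy=5,interpolation=cv2.INTER_CUBIC)[:600])
cv2.imwrite('pics/s_bin.png',cv2.resize(s[180:240,170:270],None,fx=8,fy=8,interpolation=cv2.INTER_CUBIC))
E
```

```text
(no output)
```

View pics/t_bin.png

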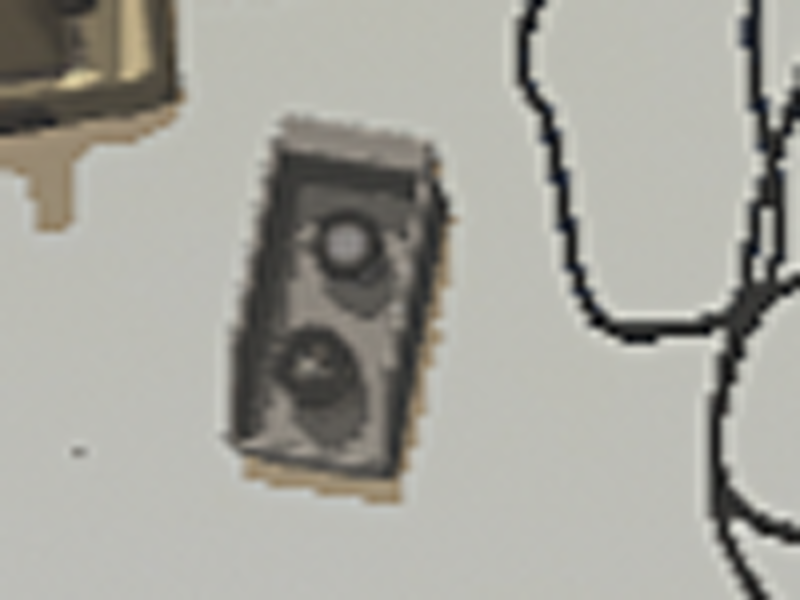

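View pics/t_rack.png

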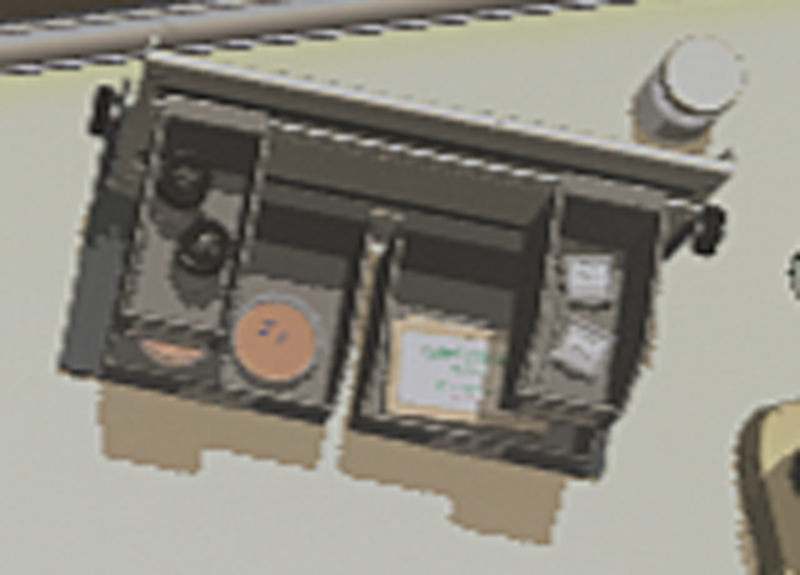

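View pics/s_rack.png

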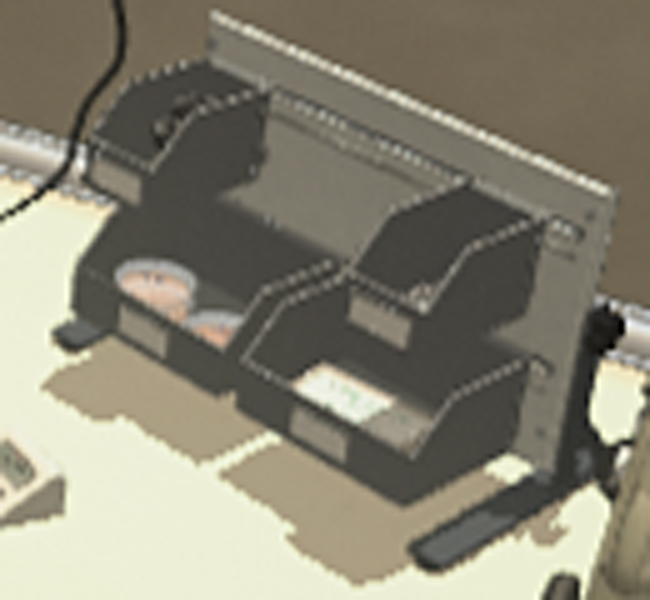

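View pics/s_bin.png

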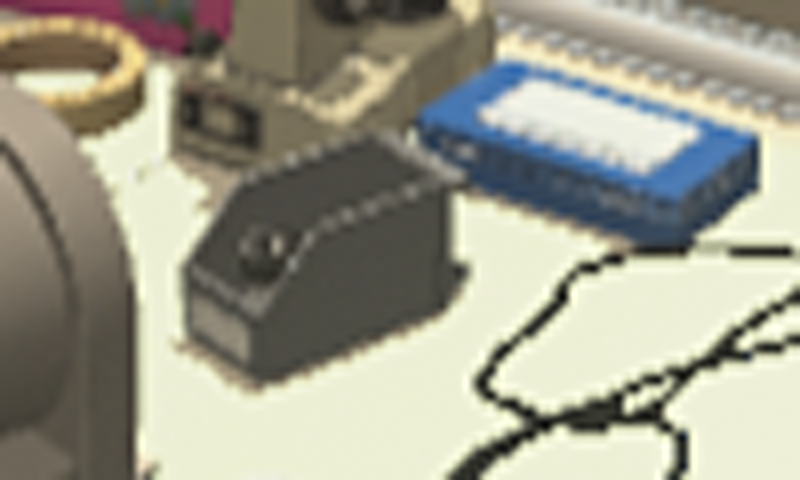

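```bash
python3 - <<'E'
from h import *
t=load('top0');s=load('scene0')
T=lambda x,y,b,k:(b[0]+(x+.5)/k-.5,b[1]+(y+.5)/k-.5)
tb=lambda x,y:T(x,y,(150,170),8);tr=lambda x,y:T(x,y,(275,95),5)
sb=lambda x,y:T(x,y,(170,180),8);sr=lambda x,y:T(x,y,(285,165),5)
P={'flR':(tb(437,150),sb(466,178)),'flL':(tb(287,116),sb(372,130)),
'frontR':(tb(395,478),sb(258,312)),'frontL':(tb(232,440),sb(190,268)),
'panTL':(tr(150,52),sr(212,12)),'panTR':(tr(730,168),sr(614,190)),
'Lbin_flR':(tr(266,112),sr(268,88)),'Rbin_flL':(tr(560,180),sr(468,182)),
'RbinflR':(tr(660,205),sr(540,217)),'LbinflL':(tr(158,97),sr(205,60)),'RbinfrontL':(tr(515,403),sr(350,278)),'LbinfrontR':(tr(222,330),sr(148,165)),'LbinfrontL':(tr(122,318),sr(95,140)),'RbinfrontR':(tr(605,412),sr(412,315))}
for k,(a,b) in P.items():
    X,e=tri([(t,a),(s,b)]);print(k,X.round(4),np.round(e,4))
E
```

```text
flR [0.5176 0.0997 0.0722] [0.0013 0.0013]
flL [0.5355 0.1629 0.0728] [0.0068 0.0068]
frontR [0.3901 0.133  0.0459] [0.002 0.002]
frontL [0.416  0.1969 0.0371] [0.0001 0.0001]
panTL [ 0.6929 -0.2345  0.2466] [0.0025 0.0025]
panTR [ 0.5823 -0.5656  0.2448] [0.0011 0.0011]
Lbin_flR [ 0.6564 -0.301   0.2169] [0.0049 0.0049]
Rbin_flL [ 0.5936 -0.4709  0.2178] [0.0024 0.0024]
RbinflR [ 0.5708 -0.5273  0.2188] [0.0021 0.0021]
LbinflL [ 0.6758 -0.2401  0.2148] [0.0028 0.0028]
RbinfrontL [ 0.4697 -0.4327  0.1885] [0.0017 0.0017]
LbinfrontR [ 0.5327 -0.2609  0.194 ] [0.002 0.002]
LbinfrontL [ 0.5509 -0.2063  0.1892] [0.0018 0.0018]
RbinfrontR [ 0.4567 -0.4835  0.1851] [0.0014 0.0014]
```

```bash
cat >> h.py <<'E'
def axes_goal(yaw,lean,sgn):
    bx=np.array([np.cos(yaw),np.sin(yaw),0]);by=np.array([-np.sin(yaw),np.cos(yaw),0]);z=np.array([0,0,1.])
    Y=np.sin(lean)*bx-np.cos(lean)*z; Z=sgn*by; X=np.cross(Y,Z)
    return np.column_stack([X,Y,Z])
def turn(Rg,Rc): return R.from_matrix(Rg@Rc.T).as_rotvec()
E
python3 - <<'E'
from h import *
o=r.get_obs();Rc=rot(o['orientation']);print(Rc.round(3))
w=load('wrist0');print('cam in tool',(Rc.T@(w['p']-o['tcp_pos'])).round(4));print((Rc.T@rot(w['o'])).round(3))
for s in(1,-1):print(s,turn(axes_goal(np.radians(-15),np.radians(20),s),Rc).round(3),turn(axes_goal(np.radians(-15),0,s),Rc).round(3))
t=load('top0')
print('bottle',onz(t,(110,222),.12),'micro',onz(t,(133,122),.25),onz(t,(170,183),.0), 'bin centre',onz(t,(191,208),.07))
E
```

```text
[[ 0.935 -0.     0.354]
 [-0.354 -0.001  0.935]
 [ 0.    -1.    -0.001]]
cam in tool [-0.0696 -0.1434  0.0007]
[[ 0.001 -0.962 -0.272]
 [ 0.001  0.272 -0.962]
 [ 1.     0.001  0.002]]
1 [-0.106 -0.333  0.099] [ 0.001 -0.     0.1  ]
-1 [ 0.503 -0.164 -2.997] [-1.000e-03 -2.000e-03 -3.042e+00]
bottle [0.43766961 0.39426341 0.12      ] micro [0.70260509 0.27140991 0.25      ] [0.56697437 0.21822021 0.        ] bin centre [0.45968982 0.14746417 0.07      ]
```

Request:
{"op": "send_rows", "data": {
  "rows": "0 0 0.03 0 0 0;0 -0.01 0.03 0 0 0;0.005 -0.02 0.03 0 0 0;0.011 -0.034 0.03 -0.008 -0.024 0.007;0.011 -0.034 0 -0.008 -0.024 0.007;0.011 -0.034 0 -0.008 -0.024 0.007;0.011 -0.034 0 -0.008 -0.024 0.007;0.011 -0.034 0 -0.008 -0.024 0.007;0.011 -0.034 0 -0.008 -0.024 0.007;0.011 -0.034 0 -0.008 -0.024 0.007;0.011 -0.034 0 -0.008 -0.024 0.007;0.011 -0.034 0 -0.008 -0.024 0.007;0.011 -0.034 0 -0.008 -0.024 0.007;0.011 -0.034 -0.02 -0.008 -0.024 0.007;0.011 -0.034 -0.02 -0.008 -0.024 0.007;0.011 -0.034 -0.02 -0.008 -0.024 0.007;0.011 -0.033 -0.02 -0.008 -0.024 0.007;0 0 0 0 0 0;0 0 0 0 0 0"
}}

```text
clock: 2.05
tcp_pos: [0.3976, 0.1258, 0.2711]
orientation: [-1.593, -0.07, -0.483]
contact_force: [-0.2, 0.5, -0.0]
grip_width: 0.0853
```

```bash
python3 - <<'E'
from h import *
o=r.get_obs();print(o['clock'],o['tcp_pos'],o['joints'].round(3));print(rot(o['orientation']).round(3))
grab('wrist','w1')
E
```

```text
2.05 [0.39761409 0.12579854 0.27109558] [-1.01  -0.185  0.284  2.283  0.453  0.89   0.319]
[[ 0.906  0.333  0.262]
 [-0.244 -0.093  0.965]
 [ 0.346 -0.938 -0.003]]
```

View pics/w1.png

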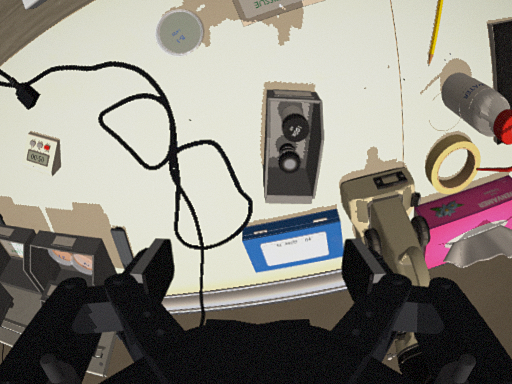

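```bash
python3 - <<'E'
from h import *
w=cv2.imread('pics/w1.png')
cv2.imwrite('pics/w1b.png',cv2.resize(w[80:210,240:345],None,fx=4.5,fy=4.5,interpolation=cv2.INTER_CUBIC))
E
```

```text
(no output)
```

View pics/w1b.png

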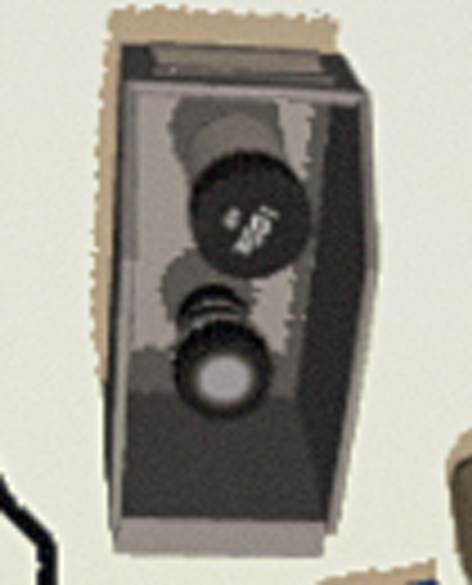

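```bash
python3 - <<'E'
from h import *
w=load('w1');t=load('top0');s=load('scene0')
T=lambda x,y,b,k:(b[0]+(x+.5)/k-.5,b[1]+(y+.5)/k-.5)
tb=lambda x,y:T(x,y,(150,170),8);sb=lambda x,y:T(x,y,(170,180),8);wb=lambda x,y:T(x,y,(240,80),4.5)
P={'flR':(tb(437,150),sb(466,178),wb(115,553)),'flL':(tb(287,116),sb(372,130),wb(322,556)),
'frontR':(tb(395,478),sb(258,312),wb(122,85)),'frontL':(tb(232,440),sb(190,268),wb(366,93))}
Q={}
for k,(a,b,c) in P.items():
    X,e=tri([(t,a),(s,b),(w,c)]);X2,e2=tri([(t,a),(w,c)]);print(k,X.round(4),np.round(e,4),X2.round(4),np.round(e2,4))
    Q[k]=onz(w,c,.075 if 'fl' in k else .040);print('  wrist plane',Q[k].round(4))
fl=(Q['flR']+Q['flL'])/2;fr=(Q['frontR']+Q['frontL'])/2
d=fl-fr;print('len',np.hypot(*d[:2]),'yaw',np.degrees(np.arctan2(d[1],d[0])))
for a,b in(('flL','flR'),('frontL','frontR')):
    e=Q[a]-Q[b];print(np.linalg.norm(e),np.degrees(np.arctan2(-e[0],e[1])))
E
```

```text
flR [0.5194 0.1009 0.072 ] [0.0024 0.0016 0.0027] [0.5189 0.1006 0.0747] [0.0024 0.0024]
  wrist plane [0.52   0.1027 0.075 ]
flL [0.5356 0.1621 0.0743] [0.0061 0.0077 0.0018] [0.5408 0.1596 0.0697] [0.0017 0.0017]
  wrist plane [0.5371 0.1613 0.075 ]
frontR [0.3926 0.1352 0.0439] [0.0037 0.0017 0.003 ] [0.3946 0.1347 0.0372] [0.0032 0.0032]
  wrist plane [0.3959 0.1372 0.04  ]
frontL [0.4161 0.1985 0.0361] [0.0016 0.0012 0.0026] [0.4176 0.1999 0.0283] [0.0019 0.0019]
  wrist plane [0.4135 0.2004 0.04  ]
len 0.12913687921464648 yaw -16.5709327012593
0.06101594197172449 -16.246110106612
0.06553458798407996 -15.591421261586815
```

```bash
python3 - <<'E'
from h import *
o=r.get_obs();Rc=rot(o['orientation']);yaw=np.radians(-16.2)
G=axes_goal(yaw,np.radians(20),1);print(turn(G,Rc).round(4))
g=np.array([.461,.152,.055])+.005*np.array([np.cos(yaw),np.sin(yaw),0])
T=g+.023*G[:,1];pre=T-.1*G[:,1];print(T,pre,pre-o['tcp_pos'],T-pre)
E
```

```text
[ 0.0036  0.0043 -0.0195]
[0.47335558 0.14841037 0.03338707] [0.44051161 0.15795243 0.12735633] [ 0.04249048  0.03099463 -0.14440049] [ 0.03284398 -0.00954206 -0.09396926]
```

Request:
{"op": "send_rows", "data": {
  "rows": "0.008 0.006 -0.024 0.001 0.001 -0.004;0.008 0.006 -0.024 0.001 0.001 -0.004;0.008 0.006 -0.024 0.001 0.001 -0.004;0.008 0.006 -0.024 0 0 -0.004;0.007 0.005 -0.024 0 0 -0.003;0.004 0.002 -0.024 0 0 0;0 0 0 0 0 0;0.005 -0.0015 -0.015 0 0 0;0.005 -0.0015 -0.015 0 0 0;0 0 0 0 0 0"
}}

```text
clock: 3.1
tcp_pos: [0.4512, 0.1549, 0.0974]
orientation: [-1.594, -0.055, -0.494]
contact_force: [-0.3, 0.6, 0.5]
grip_width: 0.0853
```

```bash
python3 - <<'E'
from h import *
o=r.get_obs();print(o['clock'],o['tcp_pos'],o['joints'].round(3));Rc=rot(o['orientation']);print(Rc.round(3), turn(axes_goal(np.radians(-16.2),np.radians(20),1),Rc))
grab('wrist','w2')
E
```

```text
3.1 [0.45120686 0.1549126  0.09736138] [-0.971  0.278  0.36   2.354  0.536  0.358  0.167]
[[ 0.902  0.329  0.278]
 [-0.26  -0.097  0.961]
 [ 0.343 -0.939 -0.002]] [ 0.002376    0.0006499  -0.00113673]
```

View pics/w2.png

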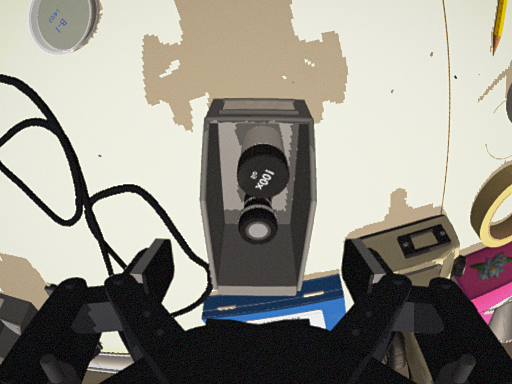

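Request:
{"op": "send_rows", "data": {
  "rows": "0.005 -0.0015 -0.015 0 0 0;0.006 -0.002 -0.017 0 0 0;0 0 0 0 0 0"
}}

```text
clock: 3.45
tcp_pos: [0.4621, 0.1511, 0.0654]
orientation: [-1.594, -0.054, -0.495]
contact_force: [0.2, 0.7, 0.5]
grip_width: 0.0855
```

```bash
python3 - <<'E'
from h import *
o=r.get_obs();print(o['clock'],o['tcp_pos'],o['joints'].round(3),o['contact_force'])
E
```

```text
3.45 [0.46209656 0.15105582 0.06541846] [-0.959  0.371  0.384  2.356  0.565  0.257  0.14 ] [0.22528387 0.68737382 0.54092018]
```

Request:
{"op": "send_rows", "data": {
  "rows": "0.003 -0.001 -0.008 0.005 0.017 0;0.003 -0.001 -0.011 0.005 0.017 0;0.003 0 -0.01 0.005 0.017 0;0 0 0 0 0 0"
}}

```text
clock: 3.85
tcp_pos: [0.4717, 0.1492, 0.0372]
orientation: [-1.589, -0.012, -0.455]
contact_force: [0.9, -0.2, -0.2]
grip_width: 0.0853
```

```bash
python3 - <<'E'
from h import *
o=r.get_obs();print(o['clock'],o['tcp_pos'],o['joints'].round(3),o['contact_force']);Rc=rot(o['orientation']);print(np.degrees(turn(axes_goal(np.radians(-16.2),np.radians(20),1),Rc)))
E
```

```text
3.85 [0.47165343 0.14917249 0.03724208] [-0.809  0.436  0.269  2.316  0.5    0.234  0.235] [ 0.88824182 -0.16323334 -0.22985269]
[-0.81936138 -2.83362773  0.01669207]
```

Good. Close the gripper.

Request:
{"op": "send_rows", "data": {
  "rows": "0 0 0 0 0 0;0 0 0 0 0 0;0 0 0 0 0 0;0 0 0 0 0 0;0 0 0 0 0 0;0 0 0 0 0 0;0 0 0 0 0 0;0 0 0 0 0 0",
  "grip": 0.05,
  "grip_force": 45
}}

```text
clock: 4.65
tcp_pos: [0.471, 0.1492, 0.0376]
orientation: [-1.589, -0.013, -0.455]
contact_force: [-2.7, 0.0, 7.5]
grip_width: 0.0655
```

```bash
python3 - <<'E'
from h import *
o=r.get_obs();print(o['clock'],o['tcp_pos'],o['joints'].round(3),o['contact_force'],o['grip_width'])
grab('wrist','w3')
E
```

```text
4.65 [0.47098115 0.14916643 0.03756583] [-0.813  0.435  0.271  2.318  0.501  0.233  0.233] [-2.66597483  0.02023272  7.45702398] 0.06549258657590135
```

View pics/w3.png

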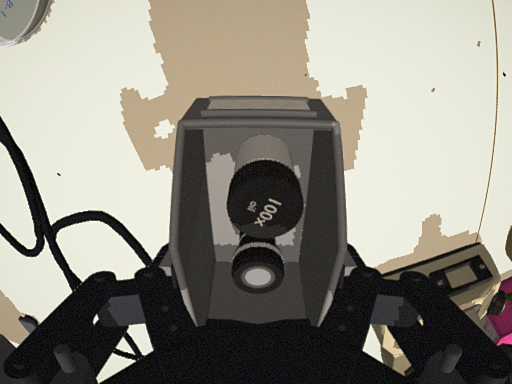

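Request:
{"op": "send_rows", "data": {
  "rows": "0 0 0.005 0 0 0;0 0 0.01 0 0 0;0 0 0.02 0 0 0;0 0 0.025 0 0 0;0 0 0.025 0 0 0;0 0 0.025 0 0 0;0 0 0.025 0 0 0;0 0 0.025 0 0 0;0 0 0.02 0 0 0;0 0 0.01 0 0 0;0 0 0 0 0 0;0 0 0 0 0 0"
}}

```text
clock: 5.9
tcp_pos: [0.4702, 0.1485, 0.2257]
orientation: [-1.591, -0.011, -0.453]
contact_force: [0.2, 0.2, -2.4]
grip_width: 0.0654
```

```bash
python3 - <<'E'
from h import *
o=r.get_obs();print(o['clock'],o['tcp_pos'],o['joints'].round(3),o['contact_force'],o['moment'],o['grip_width'])
grab('wrist','w4');grab('scene','s4');grab('top','t4')
a=cv2.imread('pics/s4.png');b=cv2.imread('pics/t4.png')
cv2.imwrite('pics/st4.png',np.hstack([cv2.resize(a[60:260,100:300],(400,400)),cv2.resize(b[120:300,100:280],(400,400))]))
E
```

```text
5.9 [0.47023791 0.148472   0.2256935 ] [-0.723  0.066  0.146  2.165  0.321  0.742  0.491] [ 0.19912164  0.22938152 -2.35721264] [0.22353103 0.4628212  0.01775671] 0.06538840868926751
```

View pics/w4.png

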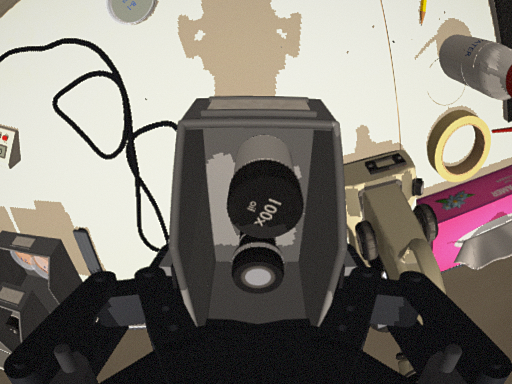

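View pics/st4.png

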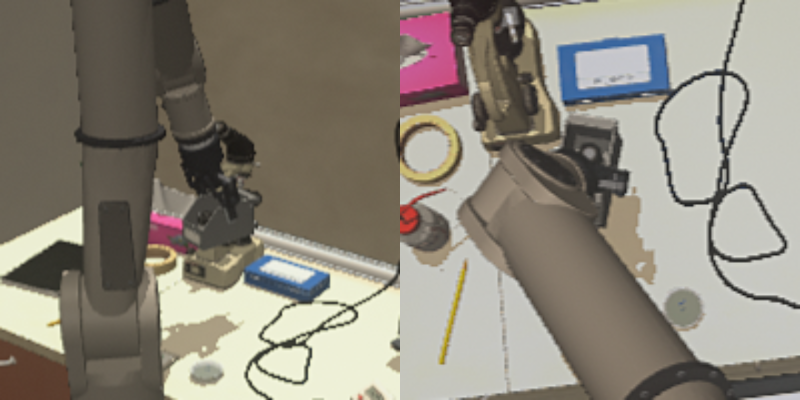

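Request:
{"op": "send_rows", "data": {
  "rows": "0 -0.005 0.01 0 0 0;0.002 -0.012 0.018 0 0 0;0.004 -0.02 0.022 0 0 0;0.004 -0.026 0.024 0 0 0;0.004 -0.028 0.024 0 0 0;0.004 -0.028 0.024 0 0 0;0.004 -0.028 0.022 0 0 0;0.004 -0.026 0.018 0 0 0;0.004 -0.02 0.01 0 0 0;0 -0.012 0.003 0 0 0;0 -0.005 0 0 0 0;0 0 0 0 0 0"
}}

```text
clock: 7.25
tcp_pos: [0.5003, -0.0613, 0.4004]
orientation: [-1.59, -0.01, -0.453]
contact_force: [-0.7, -0.4, -2.3]
grip_width: 0.0655
```

```bash
python3 - <<'E'
from h import *
o=r.get_obs();print(o['clock'],o['tcp_pos'],o['joints'].round(3),o['contact_force'],o['grip_width'])
grab('wrist','w5')
E
```

```text
7.25 [ 0.50025439 -0.06130287  0.40043208] [-0.53  -0.142  0.411  1.933  0.195  1.072  1.103] [-0.65236116 -0.36272209 -2.31212939] 0.06550641312517184
```

View pics/w5.png

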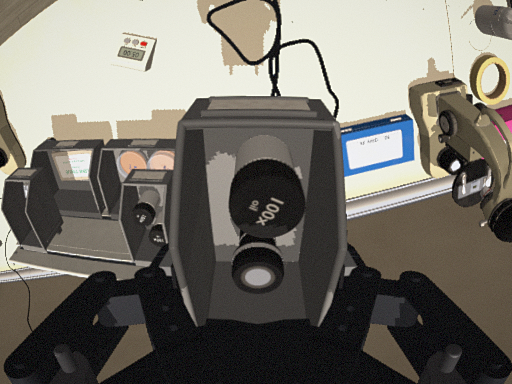

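Request:
{"op": "send_rows", "data": {
  "rows": "0.005 -0.002 0 0 0 0;0.012 -0.004 0 0 0 0;0.016 -0.004 0 0 0 0;0.016 -0.004 0 0 0 0;0.012 -0.004 0 0 0 0;0.005 -0.002 0 0 0 0;0 0 0 0 0 0"
}}

```text
clock: 8.0
tcp_pos: [0.5674, -0.0814, 0.4009]
orientation: [-1.591, -0.011, -0.453]
contact_force: [0.2, -0.1, -2.9]
grip_width: 0.0657
```

```bash
python3 - <<'E'
from h import *
o=r.get_obs();print(o['clock'],o['tcp_pos'],o['joints'].round(3),o['contact_force'],o['grip_width'])
grab('wrist','w6')
for n,y in(('w5',130),('w6',80)):
    a=cv2.imread(f'pics/{n}.png');cv2.imwrite(f'pics/{n}z.png',cv2.resize(a[y:y+150,0:190],None,fx=4,fy=4,interpolation=cv2.INTER_CUBIC))
E
```

```text
8.0 [ 0.56743284 -0.08139677  0.40085784] [-0.504  0.006  0.497  1.813  0.096  1.042  1.244] [ 0.19139374 -0.06899939 -2.91207276] 0.06567773679889947
```

View pics/w6.png

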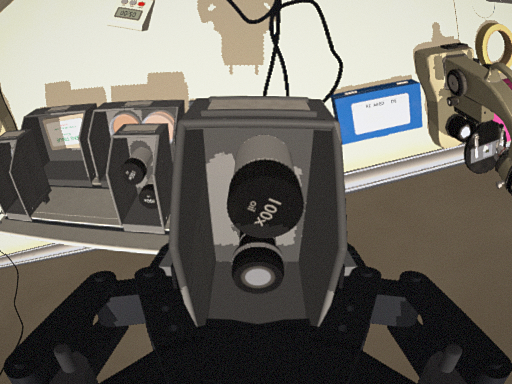

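View pics/w5z.png

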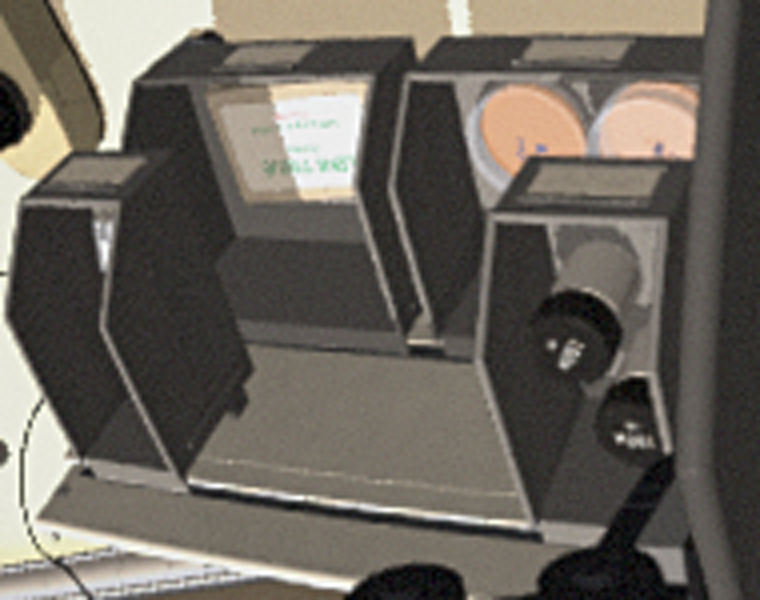

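View pics/w6z.png

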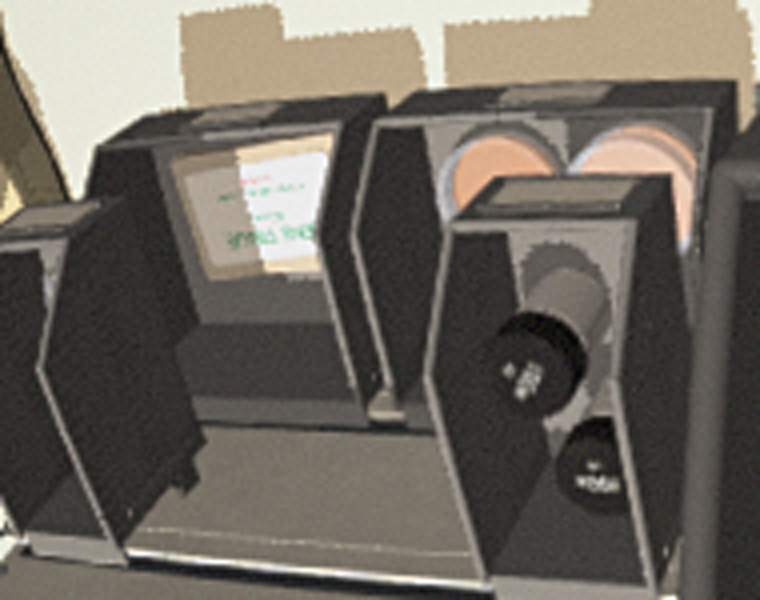

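```bash
python3 - <<'E'
from h import *
A=load('w5');B=load('w6');t=load('top0');s=load('scene0')
T=lambda x,y,b,k:(b[0]+(x+.5)/k-.5,b[1]+(y+.5)/k-.5)
a=lambda x,y:T(x,y,(0,130),4);b=lambda x,y:T(x,y,(0,80),4)
tr=lambda x,y:T(x,y,(275,95),5);sr=lambda x,y:T(x,y,(285,165),5)
P={'Rb flange rear inner':(a(188,492),b(128,566)),'Rb rim back':(a(178,478),b(120,545)),'Lb rim back':(a(533,523),b(488,580)),
'Rb front':(a(114,205),b(68,240)),'Lb front R':(a(492,216),b(452,226)),'Lb frontL':(a(668,215),b(637,222)),
'lowR flange':(a(408,352),b(368,424)),'lowL flange':(a(440,355),b(402,428))}
E={'Rb flange rear inner':(tr(560,180),sr(468,182)),'Rb front':(tr(515,403),sr(350,278)),'Lb front R':(tr(222,330),sr(148,165)),'Lb frontL':(tr(122,318),sr(95,140))}
for k,(p,q) in P.items():
    X,e=tri([(A,p),(B,q)]);print(k,X.round(4),np.round(e,4))
    if k in E:
        X,e=tri([(A,p),(B,q),(t,E[k][0]),(s,E[k][1])]);print('   4view',X.round(4),np.round(e,4))
# louvre line and panel top edge on planes
u=[onz(A,a(x,y),.215) for x,y in((195,484),(525,527))];v=[onz(B,b(x,y),.215) for x,y in((130,551),(485,585))]
for l in(u,v):
    d=l[0]-l[1];print('louvre z.215',l[0].round(4),l[1].round(4),np.degrees(np.arctan2(d[0],d[1]))-180)
E
```

```text
Rb flange rear inner [ 0.601  -0.4822  0.2137] [0.0002 0.0002]
   4view [ 0.5953 -0.4711  0.2196] [0.0017 0.0028 0.0018 0.0044]
Rb rim back [ 0.5883 -0.4708  0.2199] [0.0011 0.0011]
Lb rim back [ 0.6474 -0.3044  0.2171] [0.0005 0.0005]
Rb front [ 0.4735 -0.43    0.1936] [0.0016 0.0016]
   4view [ 0.4721 -0.4332  0.1893] [0.0034 0.0019 0.0039 0.0012]
Lb front R [ 0.532  -0.2636  0.1906] [0.0003 0.0003]
   4view [ 0.5315 -0.2611  0.1945] [0.0011 0.0003 0.0026 0.0018]
Lb frontL [ 0.5544 -0.2058  0.1822] [0.0003 0.0003]
   4view [ 0.5527 -0.2048  0.1867] [0.0015 0.0009 0.0021 0.0029]
lowR flange [ 0.6155 -0.4016  0.1163] [0.0001 0.0001]
lowL flange [ 0.625  -0.3905  0.11  ] [0.0001 0.0001]
louvre z.215 [ 0.5968 -0.4717  0.215 ] [ 0.6506 -0.3118  0.215 ] -341.39827143483546
louvre z.215 [ 0.5943 -0.4723  0.215 ] [ 0.6504 -0.3081  0.215 ] -341.1144343874378
```

```bash
cat >> h.py <<'E'
def bt(yaw,tip,mid): # bin pose, tip>0: front up
    M=np.eye(4);M[:3,:3]=(R.from_euler('z',yaw)*R.from_euler('y',tip)).as_matrix();M[:3,3]=mid;return M
def tp(o):
    M=np.eye(4);M[:3,:3]=rot(o['orientation']);M[:3,3]=o['tcp_pos'];return M
YR=np.radians(-18.6);rx=np.array([np.cos(YR),np.sin(YR),0]);ry=np.array([-np.sin(YR),np.cos(YR),0])
# tool at grasp (clock 4.65)
g0=dict(orientation=[-1.589,-.0125,-.455],tcp_pos=[.47098,.14917,.03757])
B2T=np.linalg.inv(bt(np.radians(-16.2),0,[.461,.152,.0375]))@tp(g0)
def goal(s,t,z,tip): return bt(YR,np.radians(tip),s*rx+t*ry+np.array([0,0,z]))@B2T
def binnow(o):
    M=tp(o)@np.linalg.inv(B2T);p=M[:3,3];e=R.from_matrix(M[:3,:3]).as_euler('ZYX',degrees=True)
    L=M@np.array([.068,0,.0325,1]);F=M@np.array([.0715,0,.0375,1]);Lo=M@np.array([.0715,0,.0245,1])
    return dict(s=p@rx,t=p@ry,z=p[2],yaw=e[0]+18.6,tip=e[1],roll=e[2],lip=(L[:3]@rx,L[2]),fl=(F[:3]@rx,F[2]),liplow=(Lo[:3]@rx,Lo[2]))
E
python3 - <<'E'
from h import *
o=r.get_obs();print({k:np.round(v,4) for k,v in binnow(o).items()})
C=tp(o)
for s,z in((.56,.30),(.60,.225)):
    G=goal(s,-.169,z,20);print(s,z,G[:3,3].round(4),(G[:3,3]-C[:3,3]).round(4),turn(G[:3,:3],C[:3,:3]).round(4));C=G
E
```

```text
{'s': np.float64(0.5528), 't': np.float64(0.1033), 'z': np.float64(0.4009), 'yaw': np.float64(2.3958), 'tip': np.float64(0.1125), 'roll': np.float64(-0.0901), 'lip': array([0.6208, 0.4332]), 'fl': array([0.6243, 0.4382]), 'liplow': array([0.6243, 0.4252])}
0.56 0.3 [ 0.4861 -0.3418  0.2965] [-0.0808 -0.2606 -0.1044] [ 0.1053  0.3308 -0.0417]
0.6 0.225 [ 0.524  -0.3546  0.2215] [ 0.0379 -0.0128 -0.075 ] [0. 0. 0.]
```

Request:
{"op": "send_rows", "data": {
  "rows": "-0.002 -0.008 0 0 0 0;-0.005 -0.016 0 0.008 0.025 -0.003;-0.007 -0.022 0 0.009 0.028 -0.004;-0.008 -0.026 0 0.009 0.028 -0.004;-0.008 -0.026 0 0.009 0.028 -0.004;-0.008 -0.026 0 0.009 0.028 -0.004;-0.008 -0.026 0 0.009 0.028 -0.004;-0.008 -0.026 0 0.009 0.028 -0.004;-0.008 -0.026 -0.01 0.009 0.028 -0.004;-0.007 -0.022 -0.02 0.009 0.028 -0.004;-0.005 -0.016 -0.025 0.009 0.028 -0.004;-0.004 -0.012 -0.025 0.009 0.028 -0.003;-0.003 -0.009 -0.015 0.008 0.026 0;0 0 -0.009 0 0 0;0 0 0 0 0 0;0 0 0 0 0 0"
}}

```text
clock: 9.65
tcp_pos: [0.4863, -0.3418, 0.2982]
orientation: [-1.546, 0.292, -0.216]
contact_force: [-0.0, -0.7, -2.4]
grip_width: 0.0656
```

```bash
python3 - <<'E'
from h import *
o=r.get_obs();print(o['clock'],o['joints'].round(3),o['contact_force'],o['moment'],{k:np.round(v,4) for k,v in binnow(o).items()})
G=goal(.60,-.169,.225,20);C=tp(o);print((G[:3,3]-C[:3,3]).round(4),turn(G[:3,:3],C[:3,:3]).round(4))
grab('wrist','w7');grab('scene','s7');grab('top','t7')
a=cv2.imread('pics/s7.png');b=cv2.imread('pics/t7.png')
cv2.imwrite('pics/st7.png',np.hstack([cv2.resize(a[140:300,270:430],(400,400),interpolation=2),cv2.resize(b[80:240,270:430],(400,400),interpolation=2)]))
E
```

```text
9.65 [-0.037  0.374  0.724  1.675 -0.243  1.238  1.99 ] [-0.04611564 -0.71311078 -2.36926186] [-0.00268229 -0.14889125 -0.01417381] {'s': np.float64(0.5601), 't': np.float64(-0.1689), 'z': np.float64(0.3017), 'yaw': np.float64(0.0435), 'tip': np.float64(19.8733), 'roll': np.float64(0.0687), 'lip': array([0.6351, 0.3091]), 'fl': array([0.6401, 0.3126]), 'liplow': array([0.6357, 0.3004])}
[ 0.0378 -0.0128 -0.0767] [-0.0004  0.0025 -0.0004]
```

View pics/w7.png

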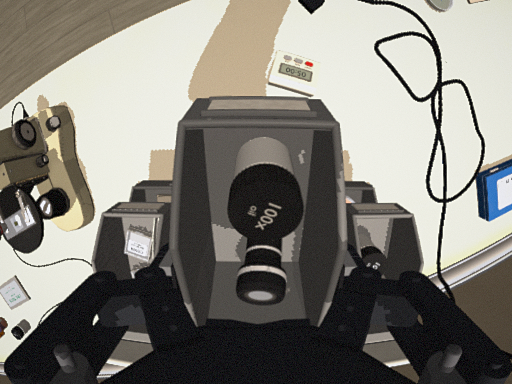

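View pics/st7.png

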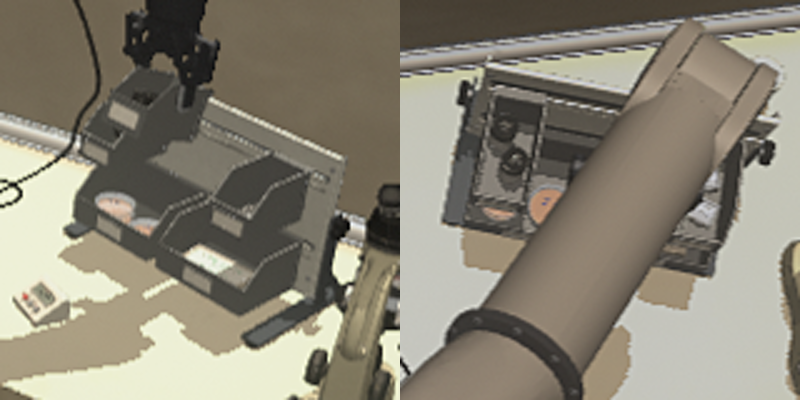

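Request:
{"op": "send_rows", "data": {
  "rows": "0.003 -0.001 -0.008 0 0 0;0.006 -0.002 -0.015 0 0 0;0.008 -0.003 -0.018 0 0.001 0;0.008 -0.003 -0.016 0 0.001 0;0.007 -0.002 -0.012 0 0 0;0.004 -0.002 -0.006 0 0 0;0.002 0 -0.002 0 0 0;0 0 0 0 0 0;0 0 0 0 0 0;0 0 0 0 0 0"
}}

```text
clock: 10.8
tcp_pos: [0.524, -0.3555, 0.2211]
orientation: [-1.547, 0.294, -0.215]
contact_force: [0.5, 0.1, -2.7]
grip_width: 0.0656
```

```bash
cat > st.py <<'E'
from h import *
o=r.get_obs();f=o['contact_force'];print(o['clock'],'F s,t,z',np.round([f@rx,f@ry,f[2]],2),'M',(o['moment']@ry).round(3),{k:np.round(v,4).tolist() for k,v in binnow(o).items()})
E
python3 st.py
```

```text
10.8 F s,t,z [ 0.43  0.29 -2.74] M -0.025 {'s': 0.6002, 't': -0.1698, 'z': 0.2246, 'yaw': -0.0338, 'tip': 20.0153, 'roll': -0.0061, 'lip': [0.6752, 0.2318], 'fl': [0.6802, 0.2353], 'liplow': [0.6758, 0.2231]}
```

Request:
{"op": "send_rows", "data": {
  "rows": "0.003 -0.001 0 0 0 0;0.006 -0.002 0 0 0 0;0.007 -0.0024 0 0 0 0;0.007 -0.0024 0 0 0 0;0.005 -0.0016 0 0 0 0;0.002 -0.0007 0 0 0 0;0 0 0 0 0 0;0 0 0 0 0 0"
}}

```text
clock: 11.6
tcp_pos: [0.5537, -0.3654, 0.2202]
orientation: [-1.547, 0.296, -0.214]
contact_force: [-0.6, -0.9, -2.5]
grip_width: 0.0652
```

```bash
python3 st.py
```

```text
11.6 F s,t,z [-0.27 -1.05 -2.46] M -0.081 {'s': 0.6315, 't': -0.1698, 'z': 0.2237, 'yaw': -0.0384, 'tip': 20.1038, 'roll': -0.0052, 'lip': [0.7065, 0.2309], 'fl': [0.7115, 0.2344], 'liplow': [0.7071, 0.2221]}
```

Request:
{"op": "send_rows", "data": {
  "rows": "0.001 -0.0003 0.001 0 0 0;0.0015 -0.0005 0 0 0 0;0.0015 -0.0005 0 0 0 0;0.0015 -0.0005 0 0 0 0;0.0015 -0.0005 0 0 0 0;0.001 -0.0003 0 0 0 0;0 0 0 0 0 0"
}}

```text
clock: 12.3
tcp_pos: [0.5621, -0.3679, 0.2212]
orientation: [-1.547, 0.295, -0.214]
contact_force: [-0.0, -1.1, -2.1]
grip_width: 0.0654
```

```bash
python3 st.py
```

```text
12.3 F s,t,z [ 0.32 -1.01 -2.14] M -0.143 {'s': 0.6403, 't': -0.1695, 'z': 0.2247, 'yaw': -0.012, 'tip': 20.0884, 'roll': -0.0048, 'lip': [0.7153, 0.2319], 'fl': [0.7203, 0.2354], 'liplow': [0.7158, 0.2232]}
```

Request:
{"op": "send_rows", "data": {
  "rows": "0.001 -0.0003 0 0 0 0;0.001 -0.0003 0 0 0 0;0.001 -0.0003 0 0 0 0;0.001 -0.0003 0 0 0 0;0 0 0 0 0 0"
}}

```text
clock: 12.8
tcp_pos: [0.5661, -0.369, 0.2213]
orientation: [-1.547, 0.295, -0.214]
contact_force: [0.3, 0.6, -2.5]
grip_width: 0.0654
```

```bash
python3 st.py
```

```text
12.8 F s,t,z [ 0.12  0.69 -2.54] M -0.163 {'s': 0.6445, 't': -0.1693, 'z': 0.2248, 'yaw': -0.0056, 'tip': 20.0799, 'roll': -0.0036, 'lip': [0.7195, 0.232], 'fl': [0.7245, 0.2355], 'liplow': [0.7201, 0.2232]}
```

Request:
{"op": "send_rows", "data": {
  "rows": "0.001 -0.0003 0 0 0 0;0.001 -0.0003 0 0 0 0;0.001 -0.0003 0 0 0 0;0 0 0 0 0 0"
}}

```text
clock: 13.2
tcp_pos: [0.568, -0.3697, 0.2212]
orientation: [-1.546, 0.297, -0.212]
contact_force: [-4.2, 2.4, -0.4]
grip_width: 0.0654
```

```bash
python3 st.py
```

```text
13.2 F s,t,z [-4.78  0.97 -0.38] M 0.814 {'s': 0.6465, 't': -0.1693, 'z': 0.2248, 'yaw': -0.0218, 'tip': 20.2108, 'roll': 0.0257, 'lip': [0.7215, 0.2318], 'fl': [0.7266, 0.2352], 'liplow': [0.7221, 0.223]}
```

Request:
{"op": "send_rows", "data": {
  "rows": "-0.0015 0.0005 0 0 0 0;-0.001 0.0003 0 0 0 0;0 0 0 0 0 0;0 0 -0.002 0 0 0;0 0 -0.003 0 0 0;0 0 -0.003 0 0 0;0 0 -0.002 0 0 0;0 0 0 0 0 0;0 0 0 0 0 0"
}}

```text
clock: 14.1
tcp_pos: [0.5664, -0.3692, 0.2112]
orientation: [-1.547, 0.295, -0.214]
contact_force: [-0.3, 0.6, -2.1]
grip_width: 0.0656
```

```bash
python3 st.py
```

```text
14.1 F s,t,z [-0.5   0.46 -2.08] M -0.117 {'s': 0.6448, 't': -0.1693, 'z': 0.2147, 'yaw': -0.0221, 'tip': 20.0905, 'roll': -0.0064, 'lip': [0.7198, 0.2219], 'fl': [0.7248, 0.2254], 'liplow': [0.7204, 0.2132]}
```

Request:
{"op": "send_rows", "data": {
  "rows": "0 0 -0.0015 0 0 0;0 0 -0.002 0 0 0;0 0 -0.0015 0 0 0;0 0 0 0 0 0"
}}

```text
clock: 14.5
tcp_pos: [0.5663, -0.369, 0.206]
orientation: [-1.547, 0.295, -0.213]
contact_force: [0.1, -0.1, -3.1]
grip_width: 0.0656
```

```bash
python3 st.py
```

```text
14.5 F s,t,z [ 0.11 -0.1  -3.12] M -0.071 {'s': 0.6447, 't': -0.1692, 'z': 0.2095, 'yaw': -0.0148, 'tip': 20.1142, 'roll': 0.0058, 'lip': [0.7197, 0.2166], 'fl': [0.7247, 0.2201], 'liplow': [0.7202, 0.2079]}
```

Request:
{"op": "send_rows", "data": {
  "rows": "0 0 -0.001 0 0 0;0 0 -0.001 0 0 0;0 0 -0.001 0 0 0;0 0 0 0 0 0"
}}

```text
clock: 14.9
tcp_pos: [0.5664, -0.3692, 0.2032]
orientation: [-1.547, 0.295, -0.214]
contact_force: [0.3, -0.2, -2.3]
grip_width: 0.0654
```

```bash
python3 st.py
```

```text
14.9 F s,t,z [ 0.32 -0.13 -2.33] M -0.106 {'s': 0.6448, 't': -0.1693, 'z': 0.2067, 'yaw': -0.0173, 'tip': 20.0871, 'roll': -0.0037, 'lip': [0.7199, 0.2139], 'fl': [0.7249, 0.2174], 'liplow': [0.7204, 0.2052]}
```

Request:
{"op": "send_rows", "data": {
  "rows": "0 0 -0.001 0 0 0;0 0 -0.001 0 0 0;0 0 0 0 0 0"
}}

```text
clock: 15.2
tcp_pos: [0.5665, -0.3693, 0.2026]
orientation: [-1.547, 0.294, -0.215]
contact_force: [-4.0, 2.4, 6.1]
grip_width: 0.0654
```

```bash
python3 st.py
```

```text
15.2 F s,t,z [-4.53  1.    6.12] M 0.468 {'s': 0.6449, 't': -0.1694, 'z': 0.2061, 'yaw': -0.0044, 'tip': 20.033, 'roll': 0.0276, 'lip': [0.72, 0.2134], 'fl': [0.725, 0.2169], 'liplow': [0.7205, 0.2047]}
```

```bash
cat >> h.py <<'E'
def goal_lip(ls,lz,tip,t=-.169):
    th=np.radians(tip);x,z=.068,.0325
    return goal(ls-(x*np.cos(th)+z*np.sin(th)),t,lz-(-x*np.sin(th)+z*np.cos(th)),tip)
E
python3 - <<'E'
from h import *
o=r.get_obs();C=tp(o)
for ls,lz,tip in((.7197,.2146,20.05),(.7178,.2156,13),(.716,.2162,6)):
    G=goal_lip(ls,lz,tip,-.1693);print(tip,(G[:3,3]-C[:3,3]).round(4),turn(G[:3,:3],C[:3,:3]).round(4));C=G
E
```

```text
20.05 [-0.0002  0.0002  0.0012] [-0.0003  0.0004  0.0002]
13 [-0.0001  0.     -0.0069] [-0.0392 -0.1166 -0.    ]
6 [ 0.0009 -0.0003 -0.007 ] [-0.039  -0.1158 -0.    ]
```

Request:
{"op": "send_rows", "data": {
  "rows": "0 0 0.0013 0 0 0;0 0 0.0013 0 0 0;0 0 0 0 0 0;0 0 -0.0017 -0.01 -0.029 0;0 0 -0.0017 -0.01 -0.029 0;0 0 -0.0017 -0.01 -0.029 0;0 0 -0.0018 -0.009 -0.029 0;0 0 0 0 0 0"
}}

```text
clock: 16.0
tcp_pos: [0.5655, -0.369, 0.1966]
orientation: [-1.566, 0.202, -0.31]
contact_force: [0.5, 1.1, -2.1]
grip_width: 0.0654
```

```bash
python3 st.py; python3 - <<'E'
from h import *
o=r.get_obs();C=tp(o)
for ls,lz,tip in((.7178,.2156,13),(.716,.2162,6)):
    G=goal_lip(ls,lz,tip,-.1693);print(tip,(G[:3,3]-C[:3,3]).round(4),turn(G[:3,:3],C[:3,:3]).round(4));C=G
E
```

```text
16.0 F s,t,z [ 0.15  1.2  -2.13] M 0.073 {'s': 0.6435, 't': -0.1695, 'z': 0.1989, 'yaw': -0.062, 'tip': 13.1102, 'roll': 0.0249, 'lip': [0.7171, 0.2151], 'fl': [0.7217, 0.2192], 'liplow': [0.7187, 0.2066]}
13 [ 0.0007 -0.0001  0.0003] [-0.001  -0.0017  0.0012]
6 [ 0.0009 -0.0003 -0.007 ] [-0.039  -0.1158 -0.    ]
```

No contact force. Continuing to a 6° tip.

Request:
{"op": "send_rows", "data": {
  "rows": "0.0004 0 -0.0015 -0.01 -0.029 0;0.0004 -0.0001 -0.0017 -0.01 -0.029 0;0.0004 -0.0001 -0.0017 -0.01 -0.029 0;0.0004 -0.0001 -0.0018 -0.01 -0.029 0;0 0 0 0 0 0"
}}

```text
clock: 16.5
tcp_pos: [0.5671, -0.3693, 0.1898]
orientation: [-1.582, 0.106, -0.405]
contact_force: [-0.3, 0.0, -2.2]
grip_width: 0.0654
```

```bash
python3 st.py; python3 - <<'E'
from h import *
o=r.get_obs();C=tp(o)
for ls,lz,tip in((.716,.2162,6),(.7157,.2157,4),(.7155,.2154,2)):
    G=goal_lip(ls,lz,tip,-.1693);print(tip,(G[:3,3]-C[:3,3]).round(4),turn(G[:3,:3],C[:3,:3]).round(4));C=G
E
```

```text
16.5 F s,t,z [-0.3  -0.08 -2.22] M 0.315 {'s': 0.6449, 't': -0.1692, 'z': 0.1908, 'yaw': -0.0556, 'tip': 6.1413, 'roll': -0.0186, 'lip': [0.716, 0.2159], 'fl': [0.72, 0.2205], 'liplow': [0.7186, 0.2076]}
6 [ 0.     -0.0001  0.0002] [-0.0005 -0.0024  0.0009]
4 [ 0.0006 -0.0002 -0.0026] [-0.0111 -0.0331  0.    ]
2 [ 0.0008 -0.0003 -0.0024] [-0.0111 -0.0331 -0.    ]
```

Request:
{"op": "send_rows", "data": {
  "rows": "0.0003 -0.0001 -0.0013 -0.006 -0.017 0;0.0003 -0.0001 -0.0013 -0.006 -0.017 0;0 0 0 0 0 0;0 0 0 0 0 0"
}}

```text
clock: 16.9
tcp_pos: [0.5684, -0.3697, 0.1876]
orientation: [-1.587, 0.077, -0.433]
contact_force: [-0.9, -0.1, -2.9]
grip_width: 0.0654
```

```bash
python3 st.py
```

```text
16.9 F s,t,z [-0.79 -0.36 -2.87] M 0.691 {'s': 0.6463, 't': -0.1691, 'z': 0.1882, 'yaw': -0.0337, 'tip': 4.0103, 'roll': -0.0766, 'lip': [0.7164, 0.2159], 'fl': [0.7203, 0.2206], 'liplow': [0.7193, 0.2077]}
```

Request:
{"op": "send_rows", "data": {
  "rows": "-0.0008 0.0003 -0.0004 0 0 0;0.0002 0 -0.001 -0.004 -0.012 0;0 0 0 0 0 0;0 0 0 0 0 0"
}}

```text
clock: 17.3
tcp_pos: [0.5681, -0.3694, 0.1864]
orientation: [-1.588, 0.066, -0.444]
contact_force: [-0.2, -1.0, -2.0]
grip_width: 0.0655
```

```bash
python3 st.py
```

```text
17.3 F s,t,z [ 0.08 -1.02 -2.05] M 0.533 {'s': 0.6459, 't': -0.169, 'z': 0.1869, 'yaw': -0.0378, 'tip': 3.2379, 'roll': -0.0742, 'lip': [0.7156, 0.2155], 'fl': [0.7194, 0.2203], 'liplow': [0.7186, 0.2073]}
```

Request:
{"op": "send_rows", "data": {
  "rows": "0.0003 -0.0001 -0.0015 -0.007 -0.02 0;0 0 0 0 0 0;0 0 0 0 0 0"
}}

```text
clock: 17.6
tcp_pos: [0.5679, -0.3695, 0.1853]
orientation: [-1.59, 0.05, -0.459]
contact_force: [-6.1, 1.1, 5.0]
grip_width: 0.0654
```

```bash
python3 st.py; python3 - <<'E'
from h import *
grab('wrist','w8');grab('scene','s8')
a=cv2.imread('pics/s8.png')
cv2.imwrite('pics/s8z.png',cv2.resize(a[160:270,290:420],None,fx=5,fy=5,interpolation=cv2.INTER_CUBIC))
E
```

```text
17.6 F s,t,z [-6.08 -0.92  4.99] M 1.681 {'s': 0.6457, 't': -0.1691, 'z': 0.1856, 'yaw': 0.0031, 'tip': 2.076, 'roll': -0.0801, 'lip': [0.7149, 0.2156], 'fl': [0.7185, 0.2205], 'liplow': [0.7181, 0.2075]}
```

View pics/s8z.png

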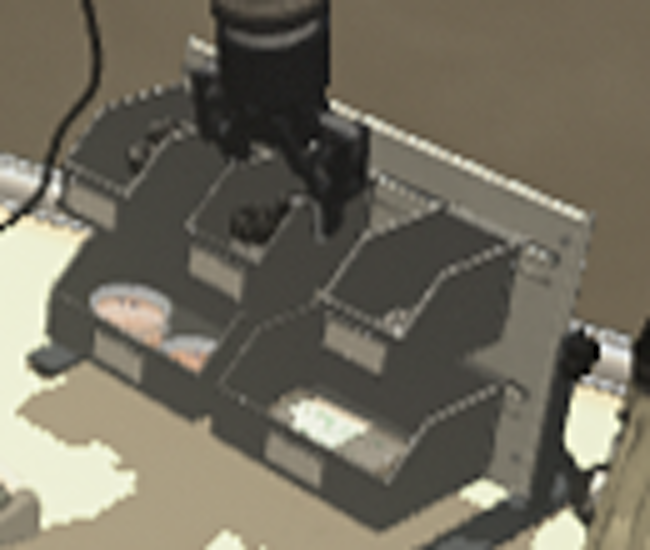

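View pics/w8.png

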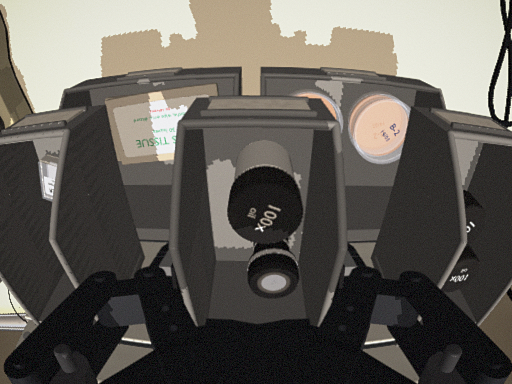

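Request:
{"op": "send_rows", "data": {
  "rows": "-0.0003 0.0001 0 0.002 0.004 0;0 0 0 0 0 0;0 0 0 0 0 0"
}}

```text
clock: 18.0
tcp_pos: [0.5678, -0.3694, 0.1853]
orientation: [-1.589, 0.053, -0.456]
contact_force: [-4.3, 2.5, 5.8]
grip_width: 0.0654
```

```bash
python3 st.py
```

```text
18.0 F s,t,z [-4.89  1.02  5.82] M 1.288 {'s': 0.6456, 't': -0.1691, 'z': 0.1856, 'yaw': 0.002, 'tip': 2.3156, 'roll': -0.0517, 'lip': [0.7149, 0.2154], 'fl': [0.7186, 0.2202], 'liplow': [0.7181, 0.2072]}
```

Request:
{"op": "send_rows", "data": {
  "rows": "0 0 0.0004 0 0 0;0 0 0 0 0 0;0 0 0 0 0 0;0 0 0 0 0 0;0 0 0 0 0 0;0 0 0 0 0 0;0 0 0 0 0 0",
  "grip": 0.078,
  "grip_force": 20
}}

```text
clock: 18.7
tcp_pos: [0.568, -0.3694, 0.1852]
orientation: [-1.589, 0.053, -0.457]
contact_force: [0.1, 0.3, 0.2]
grip_width: 0.0782
```

```bash
python3 st.py; python3 - <<'E'
from h import *
print(r.get_obs()['grip_width']);grab('wrist','w9')
E
```

```text
18.7 F s,t,z [-0.04  0.32  0.17] M 0.302 {'s': 0.6458, 't': -0.169, 'z': 0.1855, 'yaw': -0.0322, 'tip': 2.2913, 'roll': -0.0522, 'lip': [0.7151, 0.2153], 'fl': [0.7188, 0.2201], 'liplow': [0.7182, 0.2072]}
0.07819161071159911
```

View pics/w9.png

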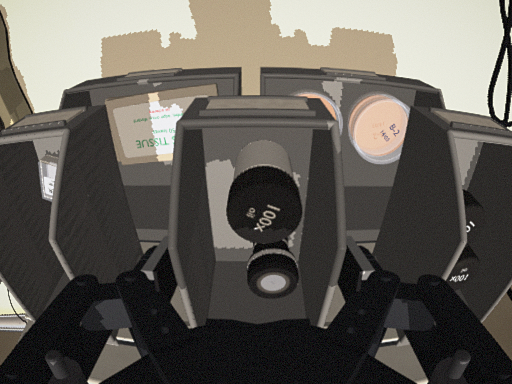

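Request:
{"op": "send_rows", "data": {
  "rows": "0 0 0 0 0 0;0 0 0 0 0 0;-0.001 0.0003 0.004 0 0 0;-0.002 0.0007 0.008 0 0 0;-0.003 0.001 0.012 0 0 0;-0.004 0.0013 0.015 0 0 0;-0.004 0.0013 0.015 0 0 0;-0.004 0.0013 0.015 0 0 0;-0.005 0.002 0.02 0 0 0;-0.005 0.002 0.02 0 0 0;-0.01 0.004 0.03 0 0 0;-0.02 0.008 0.03 0 0 0;-0.03 0.01 0.02 0 0 0;-0.03 0.01 0 0 0 0;-0.02 0.007 0 0 0 0;0 0 0 0 0 0",
  "grip": 0.085
}}

```text
clock: 20.35
tcp_pos: [0.4272, -0.3208, 0.3753]
orientation: [-1.587, 0.053, -0.46]
contact_force: [0.2, 0.7, -0.0]
grip_width: 0.0851
```

```bash
python3 - <<'E'
from h import *
o=r.get_obs();print(o['clock'],o['tcp_pos'],o['contact_force'])
grab('wrist','w10');grab('scene','s10')
a=cv2.imread('pics/s10.png')
cv2.imwrite('pics/s10z.png',cv2.resize(a[160:270,290:420],None,fx=5,fy=5,interpolation=cv2.INTER_CUBIC))
E
```

```text
20.35 [ 0.42720849 -0.32075647  0.37532486] [ 0.19109017  0.68420101 -0.00508107]
```

View pics/w10.png

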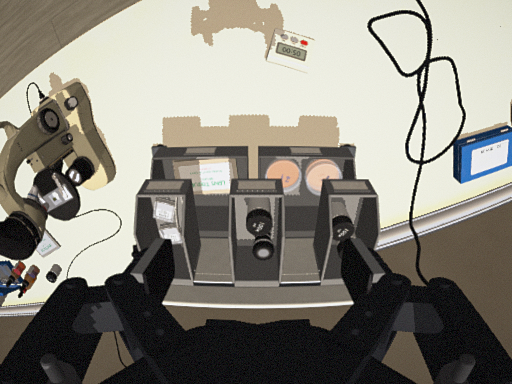

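View pics/s10z.png

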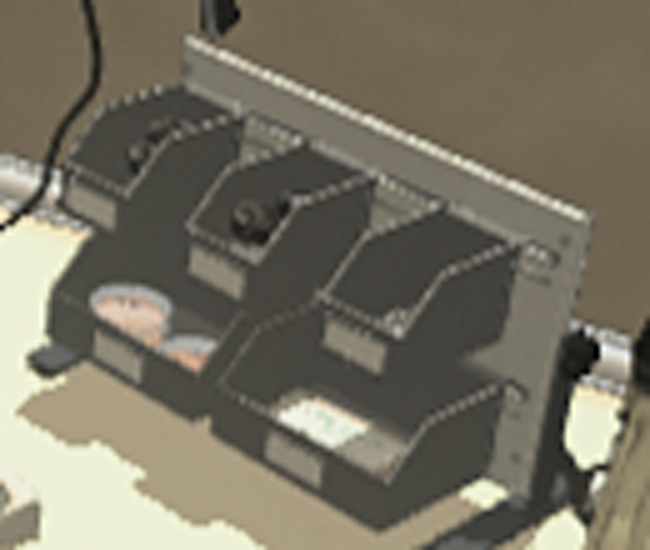

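The bin hangs in line with its neighbours, with its contents inside, and the arm is clear of everything. I'm handing in.

```bash
python3 -c "
from h import *
print(r.hand_in(), r.get_obs()['clock'])"
```

```text
the job is handed in; nothing more can be done
the job is handed in; nothing more can be done
```

The bin is hanging in the gap on the upper louvre, released, with the eyepiece and pot still inside, and the job was handed in at about 20 s.

- **Grasp:** I gripped the bin across its side walls with the gripper leaning 17° to the front. At 20° the wrist joint (joint 6) would have passed its limit. I then lifted it and tipped the front up 20°.
- **Feeling for the panel:** I moved in between the neighbours until the flange met the panel at about 5 N, then backed off 2 mm. I lowered until the flange rested on the louvre, with about 8.5 N of added upward force, at the height I had predicted. I then turned the bin down until the ribs met the panel, at about 6 N and a 2° lean, and let go.
- **Last checks:** By arm kinematics just after I opened the fingers, the lip underside was at 215 mm, the bin was square to the rack within 0.1°, and the wrist force was zero. In the last pictures the bin stayed in line with its neighbours. The panel's top edge is where it was at the start, to about a pixel.
- **Less certain:** I did not re-measure the bin by triangulation after release. My camera estimates of the lean were rough, at 2° give or take 2°. The scene camera's points for the rear lip corners, both on the loose bin and on the bins on the rack, disagreed with the other views by a few millimetres. I relied on touch for the final fit.

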